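# Close the insulated food jar

## Robot

A 7-joint arm with a two-finger parallel gripper is mounted at the origin on a cart in front of the work surface, level with it; the furniture and walls round the work are solid. World frame = base frame: x ahead of the robot, y to its left, z up, the work surface at z = 0. Lengths are in m, angles in rad, forces in N, time in s.
With the tool pointing down it reaches from about 0.425 to 0.825 m from the base axis. Payload 3.6 kg.
Tool frame: the origin (TCP) lies at the very end of the fingers, on their centre line; the grasp point (between the pads) lies 19 mm behind it (bot.tcp_to_grasp is the z of the grasp point in the tool frame, in m); z points along the fingers, y is the line along which they close (so a half turn about z gives the same grasp; the last joint's range is limited). The gripper opens to 93 mm and grips with 3 to 60 N. Pads are 15 mm wide; open, the fingers measure 128 mm over their backs; the gripper's body (75 mm by 188 mm) begins 65 mm behind the grasp point.
Start: joints at [1.177, 0.615, -0.013, 1.423, 0.008, 1.103, -0.04], TCP at [0.234, -0.606, 0.219] pointing down, gripper open.
Joint ranges: [-3.12, 3.12], [-0.3, 2.06], [-1.34, 1.32], [0.26, 2.42], [-1.36, 4.5], [0.01, 1.98], [-2.84, 2.84]. Speed limits (rad/s): [2.79, 2.79, 3.14, 3.14, 3.14, 3.14, 3.14].

## Interface

Orientations are given as a rotation vector (axis times angle).
In Python, from workcell import status, eyes, workorder, finder, bot gives the robot as it stands.
- The arm moves only by the shell command python3 -m pendant 'ROWS' [OPENING]. ROWS is JSON, one flat list of numbers, 4 for each row, row after row: the shift along the tool's x, y, z in mm, then the turn about the tool's z in degrees. A call has 1 to 5 rows; each row shifts and turns the commanded pose from where the row before left it, along the tool's axes as they then stand; what a row does not reach is not made up. A row lasts 1/12 s, in which the tool goes at most 41.7 mm and 7.16 degrees, less where a joint would pass 70% of its speed; a pose out of reach is approached as far as the arm can. A call is refused whole if a number of a shift passes 41.7 or a number of a turn 7.16, either way. A call with a gripper value outside its range is refused whole. OPENING is the finger opening in mm, from 0 to 93, set as the call begins (- or left out, the last holds). The fingers move at their own pace and stop on an object; the grip force is fixed at half the most. Time passes only in rows, so rows that do not move let the fingers close. It gives the time, the measured TCP pose, the force, the opening and the grip force at its end, in the units of the state.
- status.observe(): the state, without advancing time (a new reading comes with each control period).
- eyes.snapshot(name): name is "side" or "top" or "wrist"; returns (picture, depth): 384x512x3 uint8, blue, green, red; 384x512 float32, m along the optical axis (not along the pixel's ray), 0 where there is no reading.
- eyes.camera_model(name): a dict with "camera_matrix" (3x3 intrinsics, pixels), "eye" and "rotation" of the camera in the world. Camera axes: x right, y down, z forward; pixel columns grow to the right and rows downward; lengths in m; the calibration is good to about 2 mm. A picture is of the moment at which its call begins: read the wrist's pose just before it. camera_model takes no time and is no camera call; for the wrist camera it gives the pose at the moment of the call.
- workorder.finish_job(): hands the job in; it is judged then, once.
Trained networks look in the newest picture that a camera, given by its name, has taken for a name from the list of things; names that differ only in an ending like _2 or _b are one class to them, and where a whole thing is asked for, a point or a joint stands for the part that bears it (a point fixed in the world has none). Each returns a list of dicts, best first, with "confidence" (0 to 1); they miss things now and then, are a little off and sometimes report something else, mostly with a low value. They report only what shows in the picture. A call takes as long as a camera call. They do not tell look-alikes from the thing itself.
- finder.recognise(query, camera): "xyz" ([x, y, z] in m, in the coordinates of the camera as it stood for that picture, good to about 4 mm: the middle of the surface that is visible of it).
- finder.cut_out(query, camera): "region" (384x512 bool, what is visible of it).
The state is a dict: "time_s": time; "joints": joint angles; "qvel": joint speeds; "tau": joint torques, N m; "tcp_pos": TCP position; "tool_rot": TCP orientation; "wrist_force": force on the tool from outside, world axes, zero at the start; "wrist_torque": the same for the moment, N m; "width": opening from 0.0 (shut) to 1.0 (fully open); "gripper_force": force on a finger pad.
Only numpy, scipy, OpenCV 4.12 (cv2) and the standard library are available. Lean on these libraries where they do the work, as an engineer would, in place of code of your own. Each camera call takes 0.05 s, during which the arm holds its last target. There are 200 camera calls.

## Task

Close the steel food jar: take its black lid from the worktop, set it level on the neck, back it off (anticlockwise from above) under light pressure until it drops into the thread starts, then screw it clockwise until it is fully home, and let go. Press and turn gently: do not force the lid against the threads or the stop, do not tip, shove or twist the jar round, and leave the other things alone.

Things in the scene. Friction and masses are not known exactly. Their poses are not given: they have to be found in the camera images.
- lid_mid (a point): centre, half-way up, of the loose black plastic screw lid: round, 62 mm across, 28 mm high, ribbed round its side, flat closed top, lying top up on the worktop; z is its axis. Four inward lugs 4 mm wide, 90 degrees apart, sit 3 to 7 mm above its lower edge; put it on centred within 3 mm. Any yaw will do; take it by the sides
- lid: the same lid; origin at the centre of its lower edge, 14 mm below lid_mid. Weighs about 70 g
- jar: squat steel insulated food jar with a rubber foot, about 1.8 kg, loose on the worktop; origin at the centre of its underside, z up. Body 104 mm across up to 76 mm height, then a shoulder sloping in to a neck 45 mm across from 92 to 126 mm, with a springy rubber sealing ring on its rim up to 130 mm. Not held: 6 N sideways at the lid can rock it; 0.4 N m, or less while the lid is pulled upward, turns it round
- jar_neck (a point): on the neck's axis at the flat tops of its threads, 117.5 mm above the jar's underside; z along the axis. Four equal thread starts a quarter turn apart; where they lie round the neck is not marked and has nothing to do with the jar's yaw. A lid set on anywhere rides on these tops (lid_mid 11 mm above this point, or 13 on a stop rib); turned clockwise it runs against stop ribs
- jar_mouth (a point): top centre of the sealing ring, 130 mm above the jar's underside. Turned anticlockwise (from above) by at most 90 degrees, the riding lid drops 8.5 mm onto the ring (lid_mid 10 mm below this point), where a rib stops further backing. Then 60 to 75 degrees clockwise draws it down 3.3 mm more against the springy ring (9 N, under 0.2 N m) to a dead stop, lid_mid 13.3 mm below; it stays by friction
- jar_handle (a point): middle of the black upright grip bar of the carrying handle on the jar's side (+x of the jar), 70 mm from the axis, 47 mm up
- mug: white mug, 94 mm high, a bystander
- bowl: small bowl, 94 mm across, a bystander
- spoon: steel spoon, 188 mm long, a bystander
- keys: bunch of keys lying flat, a bystander
- garlic: garlic bulb, 60 mm, a bystander
Not all that is in view belongs to the job. There is more than one size of the lid; the job needs the smaller.

How it is judged:
On the way:
1. the lid has dropped level into the thread starts (z of lid_mid in the frame of jar_mouth below -0.008 m and horizontal distance between lid_mid and jar_mouth below 0.004 m and angle between the z axis of lid_mid and the z axis of jar, either way round below 0.04 rad), for 0.1 s.
At the end, for the whole second after the job is handed in: The lid is screwed home: its centre at least 12 mm below the top of the free sealing ring (dead stop at 13.3 mm), within 4 mm of the neck's axis and level on it within 0.04 rad, at rest, with the jar upright (z of lid_mid in the frame of jar_mouth below -0.012 m and horizontal distance between lid_mid and jar_mouth below 0.004 m and angle between the z axis of lid_mid and the z axis of jar, either way round below 0.04 rad and angle between jar's own z axis and vertical below 0.05 rad and linear speed of lid below 0.01 m/s); the robot touches nothing.
It fails at once if before it has dropped in, the lid is forced against the jar's threads with more than 45 N (z of lid_mid in the frame of jar_mouth above -0.008 m and contact force between lid and jar above 45 N).
It fails at once if the lid is wrenched against its stops (more than 70 N in all between lid and jar, the ring's springing included) (contact force between lid and jar above 70 N).
It fails at once if the jar is tipped more than 9 degrees, or shoved or twisted round so that its handle moves more than 25 mm (distance of any of jar_handle, jar from where it was at the start of the episode above 0.025 m or angle between jar's own z axis and vertical above 0.16 rad).
It fails at once if another thing is pushed more than 40 mm (distance of any of mug, bowl, spoon, keys, garlic from where it was at the start of the episode above 0.04 m).
It also fails if it takes over 51 s, if anything falls off the work surface, if the arm or the gripper's body presses on something with over 40 N, if the wrist force passes 120 N, or if a joint passes its speed limit or range.

## Working session

There is one attempt and no reset: what is moved stays moved. The work goes in short steps, Python scripts to look and compute and a shell command to move; the robot and the scene stay as the last step left them, time stands still between calls to the robot, and variables do not carry over. Pictures are saved under pics/ and viewed, at most 10 in all, crops included, and the job is handed in when it is done.

```bash
mkdir -p pics; ls; cat > h.py <<'E'
from workcell import status, eyes, workorder, finder, bot
import numpy as np, cv2
from scipy.spatial.transform import Rotation as R
def snap(cam,name=None):
    m=eyes.camera_model(cam); p,d=eyes.snapshot(cam)
    if name: cv2.imwrite('pics/%s.png'%name,p)
    return m,p,d
def cloud(m,d):
    K=np.array(m['camera_matrix']); v,u=np.mgrid[:d.shape[0],:d.shape[1]]
    c=np.dstack([(u-K[0,2])/K[0,0]*d,(v-K[1,2])/K[1,1]*d,d])
    return c@np.array(m['rotation']).T+np.array(m['eye'])
def w(m,x): return np.array(m['rotation'])@np.array(x)+np.array(m['eye'])
def tool(p):
    "world point -> tool mm"
    s=status.observe(); return 1000*R.from_rotvec(s['tool_rot']).inv().apply(np.array(p)-s['tcp_pos'])
E
python3 - <<'E'
from h import *
np.set_printoptions(precision=4,suppress=True)
for c in ('top','side'):
    m,p,d=snap(c,c+'0'); print(c,np.round(m['eye'],3),np.array(m['rotation']).tolist())
    K=np.array(m['camera_matrix'])
    for q in ('lid','jar','jar_handle','mug','bowl','spoon','keys','garlic') if c=='top' else ('lid','jar'):
        for r in finder.recognise(q,c):
            x=np.array(r['xyz']);u=K@x/x[2]
            print(q,round(r['confidence'],2),w(m,x),u[:2].round())
s=status.observe();print({k:np.round(s[k],3) for k in s})
a=cv2.imread('pics/top0.png');b=cv2.imread('pics/side0.png')
cv2.imwrite('pics/both.png',cv2.resize(np.vstack([a,b]),(400*1,600)))
E
```

```text
pics
top [0.084 0.072 1.417] [-1.9135882447197525, 2.1767696996844976, -0.35501696834457813]
lid 0.64 [0.1898 0.1775 1.5224] [211. 244.]
lid 0.59 [-0.1125 -0.1248  1.22  ] [218. 205.]
jar_handle 0.63 [-0.7603 -0.7726  0.5723] [331. 201.]
mug 0.77 [0.4352 0.423  1.7678] [146. 225.]
bowl 0.61 [-1.2464 -1.2586  0.0862] [368. 171.]
spoon 0.58 [ 0.005  -0.0073  1.3375] [268. 266.]
keys 0.69 [0.2066 0.1943 1.5391] [145. 187.]
keys 0.43 [0.4387 0.4264 1.7713] [146. 225.]
keys 0.36 [-0.7582 -0.7705  0.5743] [330. 200.]
garlic 0.71 [-0.7707 -0.7829  0.5619] [263. 149.]
garlic 0.21 [-0.1106 -0.1229  1.2219] [219. 205.]
garlic 0.17 [-1.2567 -1.269   0.0758] [368. 171.]
side [0.122 1.115 1.055] [-0.4380696174639456, 2.666231971685988, -1.2687080367580335]
lid 0.72 [-1.2905 -0.2969 -0.3576] [229. 240.]
lid 0.64 [-1.1535 -0.1599 -0.2207] [264. 256.]
jar 0.66 [-2.1846 -1.1911 -1.2518] [276. 169.]
{'time_s': np.float64(0.6), 'joints': array([ 1.177,  0.615, -0.013,  1.423,  0.008,  1.103, -0.04 ]), 'qvel': array([ 0.001,  0.001, -0.001,  0.   ,  0.001, -0.002, -0.   ]), 'tau': array([ -0.   , -45.855,   0.209, -16.595,  -0.061,   0.013,   0.   ]), 'tcp_pos': array([ 0.234, -0.606,  0.219]), 'tool_rot': array([3.089, 0.575, 0.   ]), 'wrist_force': array([-0.856,  0.193,  0.026]), 'wrist_torque': array([-0.038,  0.016,  0.021]), 'gripper_force': np.float64(0.0), 'width': np.float64(0.998)}
```

View pics/top0.png

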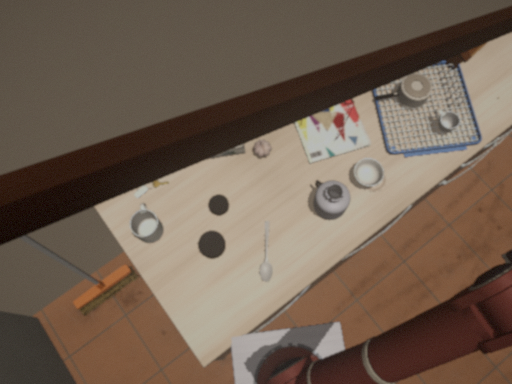

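View pics/side0.png

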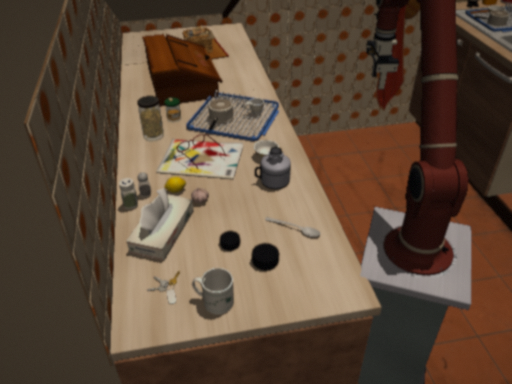

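```bash
sed -i 's/^from scipy.*/&\nnp.set_printoptions(precision=4,suppress=True)/; s/np.array(m\[.rotation.\])/R.from_rotvec(m["rotation"]).as_matrix()/' h.py
python3 - <<'E'
from h import *
for c in ('top','side'):
    m,p,d=snap(c); C=cloud(m,d)
    np.save(c+'C.npy',C)
    if c=='top': print('beam',C[190,150],C[60,400],C[40,250])
    for q in ('lid','jar'):
        for r in finder.cut_out(q,c):
            if r['confidence']<.3: continue
            g=r['region'];P=C[g&(d>0)]; print(c,q,round(r['confidence'],2),g.sum(),P.mean(0),P.min(0),P.max(0))
            z=P[:,2]; T=P[z>np.percentile(z,95)-.004]; print('  top',T.mean(0),(T.min(0)+T.max(0))/2,T.max(0)-T.min(0))
    if c=='top':
        for q in ('jar_handle','mug','bowl','spoon','keys','garlic'):
            for r in finder.recognise(q,c)[:1]: print(q,w(m,r['xyz']))
E
```

```text
beam [ 0.6187  0.3607 -0.0003] [ 0.3956 -0.1347  0.9268] [0.3129 0.052  1.1086]
top lid 0.96 612 [0.4131 0.1815 0.0327] [ 0.3756  0.1423 -0.0057] [0.4661 0.2257 0.0427]
  top [0.415  0.1805 0.0376] [0.4157 0.1809 0.0391] [0.0762 0.0743 0.0073]
top lid 0.58 330 [0.5358 0.149  0.0254] [ 0.5068  0.1198 -0.0008] [0.5693 0.1781 0.0363]
  top [0.5381 0.152  0.0294] [0.5385 0.1504 0.0317] [0.0532 0.0554 0.0091]
top jar 0.89 1199 [ 0.4915 -0.1842  0.076 ] [ 0.4467 -0.2555 -0.0092] [ 0.5839 -0.1393  0.1336]
  top [ 0.4965 -0.1904  0.1248] [ 0.4977 -0.1887  0.1261] [0.0479 0.0475 0.0151]
jar_handle [ 0.484  -0.1817  0.0852]
mug [0.495  0.3707 0.0439]
bowl [ 0.585  -0.3305  0.0168]
spoon [0.3313 0.0266 0.0058]
keys [ 0.6315  0.3759 -0.0028]
garlic [ 0.6956 -0.0059  0.0378]
side lid 0.61 641 [0.4155 0.1969 0.0299] [ 0.3785  0.1209 -0.003 ] [0.4692 0.2282 0.0427]
  top [0.4185 0.189  0.0375] [0.4193 0.1877 0.0391] [0.0771 0.0776 0.0072]
side lid 0.57 367 [0.5383 0.1611 0.0227] [ 0.5097  0.0875 -0.0062] [0.5715 0.1886 0.0373]
  top [0.5408 0.1555 0.0297] [0.5399 0.1551 0.0325] [0.0583 0.0596 0.0096]
side jar 0.76 1084 [ 0.4981 -0.1618  0.0684] [ 0.4495 -0.3508 -0.0043] [ 0.5832 -0.1285  0.1329]
  top [ 0.5017 -0.1845  0.1254] [ 0.5029 -0.1863  0.1263] [0.049  0.0484 0.0133]
```

```bash
python3 - <<'E'
from h import *
for c in('top','side'):
    C=np.load(c+'C.npy'); m=eyes.camera_model(c); C=C[np.linalg.norm(C-m['eye'],axis=2)>.02]
    g=C[(C[:,2]>.25)&(C[:,0]>-.1)&(C[:,0]<.95)&(abs(C[:,1])<.7)]
    print(c,len(g))
    if len(g):
        H,e=np.histogramdd(g,bins=[np.arange(-.1,1,.15),np.arange(-.75,.8,.25),np.arange(.25,1.5,.25)])
        for i in np.argwhere(H>15): print([round(e[k][i[k]],2) for k in range(3)],int(H[tuple(i)]))
E
```

```text
top 83198
[np.float64(-0.1), np.float64(-0.5), np.float64(0.5)] 59
[np.float64(-0.1), np.float64(-0.25), np.float64(0.25)] 1455
[np.float64(-0.1), np.float64(-0.25), np.float64(0.5)] 1485
[np.float64(-0.1), np.float64(0.0), np.float64(0.25)] 432
[np.float64(0.05), np.float64(-0.5), np.float64(0.5)] 2565
[np.float64(0.05), np.float64(-0.5), np.float64(0.75)] 80
[np.float64(0.05), np.float64(-0.25), np.float64(0.25)] 913
[np.float64(0.05), np.float64(-0.25), np.float64(0.5)] 5017
[np.float64(0.05), np.float64(0.0), np.float64(0.25)] 141
[np.float64(0.05), np.float64(0.0), np.float64(1.0)] 2096
[np.float64(0.2), np.float64(-0.75), np.float64(0.25)] 95
[np.float64(0.2), np.float64(-0.25), np.float64(0.75)] 1315
[np.float64(0.2), np.float64(-0.25), np.float64(1.0)] 949
[np.float64(0.2), np.float64(0.0), np.float64(0.75)] 731
[np.float64(0.2), np.float64(0.0), np.float64(1.0)] 52539
[np.float64(0.35), np.float64(-0.5), np.float64(0.75)] 852
[np.float64(0.35), np.float64(-0.25), np.float64(0.75)] 7692
[np.float64(0.35), np.float64(-0.25), np.float64(1.0)] 3193
[np.float64(0.5), np.float64(-
[... 744 characters left out ...]
517
[np.float64(0.5), np.float64(0.5), np.float64(0.5)] 684
[np.float64(0.65), np.float64(0.25), np.float64(0.25)] 1212
[np.float64(0.65), np.float64(0.25), np.float64(0.5)] 1872
[np.float64(0.65), np.float64(0.25), np.float64(0.75)] 445
[np.float64(0.65), np.float64(0.5), np.float64(0.25)] 3578
[np.float64(0.65), np.float64(0.5), np.float64(0.5)] 5752
[np.float64(0.65), np.float64(0.5), np.float64(0.75)] 694
[np.float64(0.8), np.float64(0.0), np.float64(0.25)] 748
[np.float64(0.8), np.float64(0.0), np.float64(0.5)] 862
[np.float64(0.8), np.float64(0.25), np.float64(0.25)] 1467
[np.float64(0.8), np.float64(0.25), np.float64(0.5)] 2447
[np.float64(0.8), np.float64(0.25), np.float64(0.75)] 128
```

```bash
python3 - <<'E'
from h import *
C=np.load('topC.npy')
for v,u in [(230,10),(222,60),(190,150),(150,200),(175,150),(120,250),(95,250),(90,330),(70,330),(60,400),(45,450),(25,500),(20,450),(5,300),(100,100),(5,5)]: print(v,u,C[v,u])
s=C[(C[...,2]>.6)&(C[...,0]>.2)]; 
for y in np.arange(-.6,.4,.1):
    g=s[(s[:,1]>y)&(s[:,1]<y+.1)]
    if len(g): print(round(y,1),g.min(0),g.max(0),len(g))
E
```

```text
230 10 [0.1856 0.2313 1.1048]
222 60 [ 0.6198  0.728  -0.213 ]
190 150 [ 0.6187  0.3607 -0.0003]
150 200 [0.2579 0.1041 1.0391]
175 150 [0.2342 0.1453 1.0541]
120 250 [0.2857 0.0573 1.0302]
95 250 [0.3082 0.0544 1.0353]
90 330 [ 0.3378 -0.0327  0.9762]
70 330 [ 0.3573 -0.0351  0.9835]
60 400 [ 0.3956 -0.1347  0.9268]
45 450 [ 0.4568 -0.2399  0.8538]
25 500 [ 0.5317 -0.3693  0.7803]
20 450 [ 0.4807 -0.2373  0.877 ]
5 300 [0.3379 0.0095 1.1115]
100 100 [0.2526 0.1562 1.1455]
5 5 [0.2465 0.1675 1.2427]
-0.5 [ 0.5491 -0.4446  0.6937] [ 0.5795 -0.4     0.7806] 112
-0.4 [ 0.4912 -0.3999  0.7193] [ 0.5747 -0.3001  0.8656] 1338
-0.3 [ 0.4339 -0.2999  0.7797] [ 0.5163 -0.2     0.9451] 2310
-0.2 [ 0.3754 -0.2     0.8385] [ 0.459  -0.1     1.0267] 4098
-0.1 [ 0.3183 -0.1     0.8968] [ 0.4015 -0.      1.1094] 7732
-0.0 [0.2604 0.     0.9528] [0.3442 0.1    1.1906] 16190
0.1 [0.2024 0.1    1.0131] [0.2869 0.2    1.246 ] 34023
0.2 [0.2    0.2    1.0717] [0.2297 0.2249 1.1817] 3057
```

```bash
P="python3 -m pendant"
python3 -m pendant '[20,-2.5,0,-1.8, 37.5,-4.9,0,-3.6, 37.5,-4.9,0,-3.6, 37.5,-4.9,0,-3.6, 37.5,-4.9,0,-3.6]' 93
python3 -m pendant '[37.5,-4.9,0,-3.6, 37.5,-4.9,0,-3.6, 37.5,-4.9,0,-3.6, 37.5,-4.9,0,-3.6, 37.5,-4.9,0,-3.6]'
python3 -m pendant '[37.5,-4.9,0,-3.6, 37.5,-4.9,0,-3.6, 37.5,-4.9,0,-3.6, 37.5,-4.9,0,-3.6, 37.5,-4.9,0,-3.6]'
```

```text
time_s: 1.62
tcp_pos: [0.3755, -0.508, 0.2187]
tool_rot: [2.975, 1.008, 0.001]
wrist_force: [0.8, 0.8, -0.6]
width: 0.997
gripper_force: 0.0
time_s: 2.03
tcp_pos: [0.4915, -0.3592, 0.2188]
tool_rot: [2.78, 1.461, 0.001]
wrist_force: [-0.2, 0.3, -1.0]
width: 1.0
gripper_force: 0.0
time_s: 2.45
tcp_pos: [0.5556, -0.1821, 0.2188]
tool_rot: [2.518, 1.878, 0.001]
wrist_force: [0.5, 0.0, -0.1]
width: 0.999
gripper_force: 0.0
```

```bash
python3 - <<'E'
from h import *
m,p,d=snap('wrist','w1'); C=cloud(m,d); np.save('w1C.npy',C); print(m['eye'])
for r in finder.cut_out('jar','wrist'):
    g=r['region']&(d>0);P=C[g];print(r['confidence'],P.mean(0),P.min(0),P.max(0))
E
python3 -m pendant '[37.5,-3,0,-3.6, 37.5,-3,0,-3.6, 37.5,-3,0,-3.6, 37.5,-3,0,-3.6, 37.5,-3,0,-3.6]'
python3 -m pendant '[37.5,-3,0,-3.6, 37.5,-3,0,-3.6, 37.5,-3,0,-3.6, 30,-3,0,-3.6, 0,0,0,0]'
python3 - <<'E'
from h import *
m,p,d=snap('wrist','w2'); C=cloud(m,d)
for r in finder.cut_out('lid','wrist'):
    g=r['region']&(d>0);P=C[g];print(r['confidence'],P.mean(0),P.min(0),P.max(0))
    T=P[P[:,2]>.022].astype(np.float32); (c,rad)=cv2.minEnclosingCircle(T[:,:2]*1000);print(c,rad,T[:,2].mean(),tool([c[0]/1e3,c[1]/1e3,.021]))
s=status.observe();print(s['tcp_pos'],s['tool_rot'],s['joints'])
cv2.imwrite('pics/w12.png',np.hstack([cv2.resize(cv2.imread('pics/w%d.png'%i),(400,300)) for i in(1,2)]))
E
```

```text
[ 0.5757 -0.1127  0.3843]
0.87 [ 0.5079 -0.1825  0.0851] [ 0.4154 -0.2755 -0.0027] [ 0.5653 -0.1378  0.221 ]
time_s: 2.97
tcp_pos: [0.5714, 0.004, 0.2188]
tool_rot: [2.194, 2.247, 0.001]
wrist_force: [0.5, -0.9, 0.8]
width: 1.002
gripper_force: 0.0
time_s: 3.38
tcp_pos: [0.5404, 0.1516, 0.2195]
tool_rot: [-1.878, -2.513, -0.007]
wrist_force: [0.2, 0.8, 0.3]
width: 1.001
gripper_force: 0.0
0.78 [0.5395 0.1536 0.0266] [0.5104 0.1219 0.006 ] [0.5697 0.183  0.0297]
(539.8245239257812, 152.02676391601562) 30.76221466064453 0.026831418 [  8.9604  -0.9075 197.8628]
0.72 [0.4199 0.1859 0.0337] [ 0.3639  0.1452 -0.0028] [0.4576 0.2236 0.0384]
(417.56524658203125, 184.0093231201172) 40.14146423339844 0.03452297 [  73.0034 -109.8511  197.8212]
[0.5431 0.1437 0.2189] [1.8951 2.5053 0.0001] [ 0.0006  0.5109 -0.4616  1.6757  0.2594  1.0159 -0.2721]
```

View pics/w12.png

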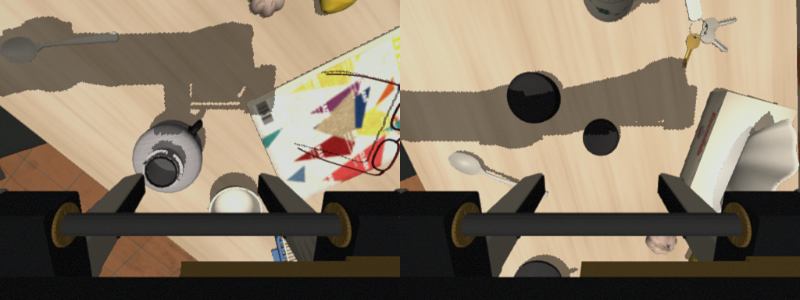

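```bash
python3 -m pendant '[5,-1,20,0, 4,0,40,0, 0,0,40,0, 0,0,30,0, 0,0,15,0]'
python3 -m pendant '[0,0,0,0, 0,0,0,0]'
python3 - <<'E'
from h import *
m,p,d=snap('wrist'); C=cloud(m,d)
for r in finder.cut_out('lid','wrist'):
    g=r['region']&(d>0);P=C[g]
    T=P[P[:,2]>.022].astype(np.float32); (c,rad)=cv2.minEnclosingCircle(T[:,:2]*1000);print(c,rad,T[:,2].mean(),tool([c[0]/1e3,c[1]/1e3,.021]))
s=status.observe();print(s['tcp_pos'],s['tool_rot'],s['joints'])
# jar from w1
C=np.load('w1C.npy').reshape(-1,3); P=C[(abs(C[:,0]-.5)<.06)&(abs(C[:,1]+.188)<.06)]
for lo,hi in((.11,.121),(.122,.14),(.02,.07),(.128,.14)):
    T=P[(P[:,2]>lo)&(P[:,2]<hi)]; (c,rad)=cv2.minEnclosingCircle(T[:,:2].astype(np.float32)*1000); print(lo,len(T),c,rad,T.mean(0))
E
```

```text
time_s: 3.9
tcp_pos: [0.5386, 0.1468, 0.0696]
tool_rot: [-1.903, -2.498, 0.011]
wrist_force: [-0.7, 0.3, 0.6]
width: 0.999
gripper_force: 0.0
time_s: 4.07
tcp_pos: [0.5405, 0.1489, 0.0732]
tool_rot: [1.902, 2.5, -0.003]
wrist_force: [-0.5, 0.3, 0.4]
width: 0.996
gripper_force: 0.0
(539.5909423828125, 152.41099548339844) 30.44887351989746 0.026909497 [ 2.3831 -1.5839 54.0655]
(417.26080322265625, 184.1266326904297) 40.52054214477539 0.034397814 [  65.7294 -110.9349   53.6987]
[0.5416 0.1505 0.0751] [1.8992 2.4997 0.0034] [-0.0708  0.6861 -0.3783  1.8293  0.3757  0.6941 -0.3914]
0.11 683 (500.6339111328125, -190.1185760498047) 26.98353385925293 [ 0.5033 -0.187   0.1164]
0.122 562 (501.0290832519531, -189.74713134765625) 22.176162719726562 [ 0.5022 -0.1881  0.1268]
0.02 671 (513.342529296875, -181.76255798339844) 55.65365982055664 [ 0.5171 -0.174   0.0449]
0.128 254 (500.9734802246094, -190.0518341064453) 20.698204040527344 [ 0.5008 -0.1894  0.1291]
```

```bash
python3 -m pendant '[2,-1.5,25,0, 0,0,25,0, 0,0,15,0, 0,0,5,0, 0,0,0,0]'
python3 -m pendant '[0,0,0,0, 0,0,0,0, 0,0,0,0, 0,0,0,0]'
python3 - <<'E'
from h import *
s=status.observe();print(s['tcp_pos'],s['tool_rot'],tool([.5396,.1524,.0]),s['wrist_force'])
E
```

```text
time_s: 4.58
tcp_pos: [0.5384, 0.1525, 0.004]
tool_rot: [1.898, 2.503, 0.0]
wrist_force: [-0.1, -0.4, 1.1]
width: 1.001
gripper_force: 0.0
time_s: 4.92
tcp_pos: [0.5387, 0.1529, 0.0048]
tool_rot: [1.897, 2.502, 0.003]
wrist_force: [1.2, 0.0, -0.1]
width: 1.002
gripper_force: 0.0
[0.5387 0.1529 0.0048] [1.8973 2.5025 0.0027] [-0.7672  0.756   4.7687] [ 1.1508  0.0319 -0.1188]
```

```bash
python3 -m pendant '[0,0,2,0, 0,0,0,0]'
python3 -m pendant '[0,0,0,0, 0,0,0,0, 0,0,0,0, 0,0,0,0, 0,0,0,0]' 0
python3 -m pendant '[0,0,0,0, 0,0,0,0, 0,0,0,0]'
```

```text
time_s: 5.08
tcp_pos: [0.538, 0.1527, 0.0018]
tool_rot: [1.898, 2.503, 0.0]
wrist_force: [-0.3, -0.9, -0.6]
width: 0.998
gripper_force: 0.0
time_s: 5.5
tcp_pos: [0.5379, 0.1528, 0.0017]
tool_rot: [-1.898, -2.504, -0.0]
wrist_force: [0.9, -0.7, 0.7]
width: 0.69
gripper_force: 0.1
time_s: 5.75
tcp_pos: [0.538, 0.1528, 0.0017]
tool_rot: [-1.898, -2.504, -0.0]
wrist_force: [-0.1, -0.5, -0.5]
width: 0.663
gripper_force: 30.0
```

```bash
python3 -m pendant '[0,0,-15,0, 0,0,-35,0, 0,0,-40,0, 0,0,-40,0, 0,0,-38,0]'
python3 -m pendant '[-20,-3,0,2, -34.5,-3.4,0,3.6, -34.5,-3.4,0,3.6, -34.5,-3.4,0,3.6, -34.5,-3.4,0,3.6]'
python3 -m pendant '[-34.5,-3.4,0,3.6, -34.5,-3.4,0,3.6, -34.5,-3.4,0,3.6, -20,-2,0,3.6, 0,0,0,0]'
python3 -m pendant '[0,0,0,0, 0,0,0,0, 0,0,0,0]'
python3 - <<'E'
from h import *
m,p,d=snap('wrist','w3'); C=cloud(m,d); s=status.observe();print(s['tcp_pos'],s['tool_rot'],s['joints'])
P=C.reshape(-1,3); P=P[(abs(P[:,0]-.5)<.06)&(abs(P[:,1]+.188)<.06)]
for lo,hi in((.11,.121),(.122,.14),(.127,.14),(.06,.075)):
    T=P[(P[:,2]>lo)&(P[:,2]<hi)]; (c,rad)=cv2.minEnclosingCircle(T[:,:2].astype(np.float32)*1000); print(lo,len(T),c,rad,T.mean(0))
print(tool([.501,-.190,.1165]))
E
```

```text
time_s: 6.17
tcp_pos: [0.5374, 0.1526, 0.1715]
tool_rot: [-1.897, -2.503, 0.0]
wrist_force: [1.0, 0.7, -0.7]
width: 0.665
gripper_force: 30.0
time_s: 6.58
tcp_pos: [0.5467, -0.0071, 0.1696]
tool_rot: [2.239, 2.204, 0.0]
wrist_force: [-0.3, -0.1, -0.8]
width: 0.666
gripper_force: 30.0
time_s: 7.0
tcp_pos: [0.5203, -0.1341, 0.1691]
tool_rot: [2.505, 1.894, -0.008]
wrist_force: [0.6, 0.2, -1.0]
width: 0.663
gripper_force: 30.0
time_s: 7.25
tcp_pos: [0.5233, -0.1248, 0.1697]
tool_rot: [-2.49, -1.914, -0.002]
wrist_force: [-0.5, 0.6, -0.6]
width: 0.666
gripper_force: 30.0
[ 0.5233 -0.1248  0.1697] [-2.4902 -1.914  -0.0016] [ 0.398   0.5134 -0.3052  1.8062  0.1957  0.8514 -0.2598]
0.11 35 (494.70953369140625, -206.2793426513672) 8.054357528686523 [ 0.4943 -0.2072  0.1195]
0.122 251 (497.7481689453125, -200.72314453125) 16.773908615112305 [ 0.4964 -0.2059  0.1269]
0.127 141 (497.7481689453125, -200.72314453125) 16.773908615112305 [ 0.4965 -0.2054  0.1288]
0.06 13 (559.8096923828125, -153.32415771484375) 2.4541800022125244 [ 0.5591 -0.1528  0.0641]
[-68.7891  -4.8155  53.112 ]
```

View pics/w3.png

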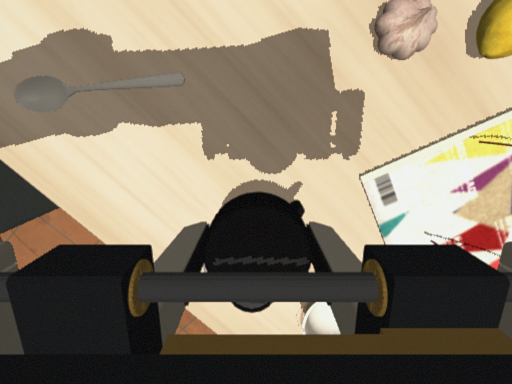

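```bash
python3 - <<'E'
from h import *
from scipy.optimize import least_squares
m,p,d=snap('wrist'); W3=cloud(m,d)
for n,C in(('w3',W3),('w1',np.load('w1C.npy')),('top',np.load('topC.npy')),('side',np.load('sideC.npy'))):
    P=C.reshape(-1,3); P=P[(abs(P[:,0]-.5)<.03)&(abs(P[:,1]+.188)<.03)&(P[:,2]>.123)&(P[:,2]<.135)]
    c,r=cv2.minEnclosingCircle(P[:,:2].astype(np.float32)*1000)
    # outer edge points per angle about centre
    a=np.arctan2(P[:,1]+.1895,P[:,0]-.501); rr=np.hypot(P[:,1]+.1895,P[:,0]-.501); k=np.round(a/.25)
    E=np.array([P[k==i][np.argmax(rr[k==i])] for i in np.unique(k)])[:,:2]*1e3
    f=least_squares(lambda q:np.hypot(*(E-q).T)-22.3,[501,-189.5],loss='soft_l1')
    print(n,len(P),c,r,len(E),f.x,np.abs(f.fun).mean())
# lid top seen by wrist
s=status.observe();t=R.from_rotvec(s['tool_rot']).inv().apply(W3.reshape(-1,3)-s['tcp_pos'])*1e3
L=t[(abs(t[:,0])<45)&(abs(t[:,1])<45)&(t[:,2]>-40)&(t[:,2]<5)]
T=L[(L[:,2]<-24.5)&(L[:,2]>-29)];print('lid top in tool',len(T),T.min(0),T.max(0),T.mean(0))
E
```

```text
w3 229 (497.72711181640625, -200.83901977539062) 16.799686431884766 9 [ 500.7899 -187.706 ] 0.3792170042061167
w1 511 (501.2074279785156, -189.4088592529297) 21.798633575439453 27 [ 501.8894 -189.2483] 1.145802223205714
top 57 (498.76593017578125, -189.96609497070312) 22.347984313964844 25 [ 499.0172 -190.5441] 1.6035319291184416
side 58 (502.753662109375, -189.3450927734375) 25.73834228515625 23 [ 503.6127 -188.2578] 2.0448961147989344
lid top in tool 5445 [-30.7478 -44.9364 -28.9959] [ 29.017   44.9607 -24.5004] [  7.4752  -0.1281 -25.4983]
```

```bash
python3 -m pendant '[-25,-2,0,0, -25,-2,0,0, -17,-1,5,0, 0,0,15,0, 0,0,15,0]'
python3 -m pendant '[0,0,6,0, 0,0,0,0, 0,0,0,0, 0,0,0,0, 0,0,0,0]'
python3 - <<'E'
from h import *
s=status.observe();print(s['tcp_pos'],s['tool_rot'],s['joints'],s['wrist_force'],s['wrist_torque'])
print(tool([.501,-.189,.1162]))
m,p,d=snap('side'); cv2.imwrite('pics/s2.png',cv2.resize(p[110:210,220:340],(720,600),interpolation=cv2.INTER_CUBIC))
E
```

```text
time_s: 7.77
tcp_pos: [0.501, -0.1914, 0.1348]
tool_rot: [2.494, 1.907, 0.001]
wrist_force: [-0.9, 0.4, -1.8]
width: 0.663
gripper_force: 30.0
time_s: 8.18
tcp_pos: [0.5014, -0.1901, 0.1295]
tool_rot: [2.493, 1.91, 0.002]
wrist_force: [-0.0, -0.4, -1.0]
width: 0.669
gripper_force: 30.0
[ 0.5014 -0.1901  0.1295] [2.4925 1.91   0.0018] [ 0.5104  0.5626 -0.2849  1.8563  0.2212  0.7516 -0.1582] [-0.0319 -0.3826 -1.0463] [-0.0635 -0.068   0.0456]
[ 0.9338 -0.7215 13.3274]
```

View pics/s2.png

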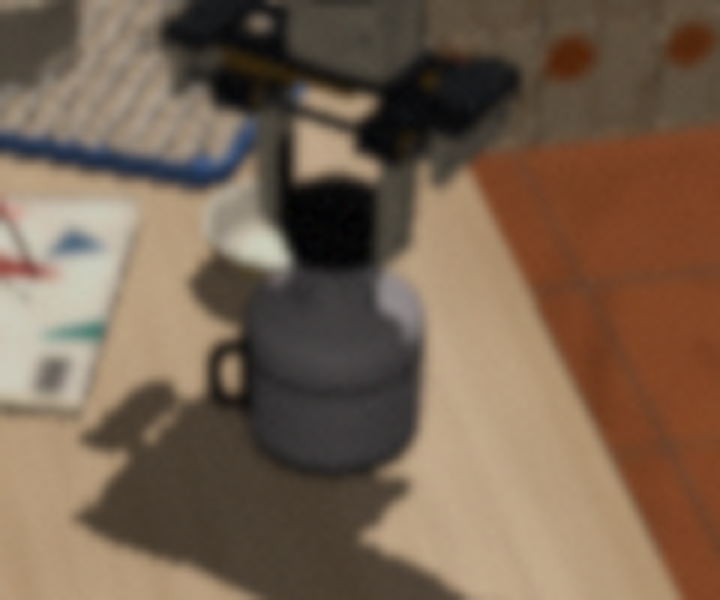

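```bash
python3 -m pendant '[1.5,-0.7,0,0, 0,0,3,0, 0,0,3,0, 0,0,3,0, 0,0,0,0]'
python3 -m pendant '[0,0,1.5,0, 0,0,0,0]'
python3 -m pendant '[0,0,1.5,0, 0,0,0,0]'
```

```text
time_s: 8.65
tcp_pos: [0.4997, -0.1886, 0.1189]
tool_rot: [-2.493, -1.909, 0.001]
wrist_force: [-0.2, -0.8, -0.5]
width: 0.663
gripper_force: 30.0
time_s: 8.82
tcp_pos: [0.5001, -0.1888, 0.1178]
tool_rot: [-2.494, -1.909, 0.0]
wrist_force: [0.3, 0.3, -0.9]
width: 0.667
gripper_force: 30.0
time_s: 8.98
tcp_pos: [0.5002, -0.1887, 0.1165]
tool_rot: [-2.494, -1.91, 0.0]
wrist_force: [0.2, 1.5, -0.9]
width: 0.665
gripper_force: 30.0
```

```bash
python3 -m pendant '[0,0,0.7,0, 0,0,0,0]'
python3 -m pendant '[0,0,0.7,0, 0,0,0,0]'
```

```text
time_s: 9.15
tcp_pos: [0.5004, -0.1888, 0.1161]
tool_rot: [2.494, 1.91, 0.0]
wrist_force: [-0.4, 0.6, 0.3]
width: 0.666
gripper_force: 30.0
time_s: 9.32
tcp_pos: [0.5005, -0.1888, 0.1159]
tool_rot: [2.494, 1.91, 0.0]
wrist_force: [-0.9, 0.1, 4.5]
width: 0.664
gripper_force: 30.0
```

```bash
python3 -m pendant '[0,0,0.3,0, 0,0,0,0]'
python3 -m pendant '[0,0,0,-4, 0,0,0,-4, 0,0,0,-4]'
python3 - <<'E'
from h import *
s=status.observe();print(s['tcp_pos'],s['wrist_force'],s['wrist_torque'])
E
```

```text
time_s: 9.48
tcp_pos: [0.5005, -0.1888, 0.1158]
tool_rot: [2.494, 1.909, 0.0]
wrist_force: [-1.4, 1.3, 6.6]
width: 0.664
gripper_force: 30.0
time_s: 9.73
tcp_pos: [0.5016, -0.1885, 0.1157]
tool_rot: [2.276, 2.162, 0.003]
wrist_force: [0.3, -0.2, 1.7]
width: 0.664
gripper_force: 30.0
[ 0.5016 -0.1885  0.1157] [ 0.2865 -0.2358  1.6945] [ 0.108  -0.154  -0.0134]
```

```bash
python3 -m pendant '[0,0,0.3,-4, 0,0,0.2,-4, 0,0,0,-4]'
python3 -m pendant '[0,0,0.2,-4, 0,0,0.1,-4, 0,0,0.1,-4]'
```

```text
time_s: 9.98
tcp_pos: [0.5002, -0.1887, 0.1142]
tool_rot: [-2.039, -2.39, -0.0]
wrist_force: [-0.9, -0.4, -0.3]
width: 0.668
gripper_force: 30.0
time_s: 10.23
tcp_pos: [0.5001, -0.1889, 0.1141]
tool_rot: [-1.785, -2.584, -0.001]
wrist_force: [-0.7, 0.2, 2.1]
width: 0.664
gripper_force: 30.0
```

```bash
python3 -m pendant '[0,0,0.5,0, 0,0,0,0]'
python3 -m pendant '[0,0,0.5,0, 0,0,0,0]'
python3 - <<'E'
from h import *
s=status.observe();print(s['tcp_pos'],s['wrist_force'],s['wrist_torque'])
E
```

```text
time_s: 10.4
tcp_pos: [0.5001, -0.189, 0.114]
tool_rot: [-1.788, -2.583, -0.001]
wrist_force: [-2.5, 0.6, 4.7]
width: 0.665
gripper_force: 30.0
time_s: 10.57
tcp_pos: [0.5002, -0.189, 0.1138]
tool_rot: [-1.788, -2.583, -0.0]
wrist_force: [-2.9, -0.3, 5.2]
width: 0.667
gripper_force: 30.0
[ 0.5002 -0.189   0.1138] [-2.9072 -0.2904  5.1896] [ 0.0375  0.3529 -0.5859]
```

```bash
python3 -m pendant '[0,0,-0.3,2, 0,0,0,0]'
python3 -c "
from h import *
s=status.observe();print(s['tcp_pos'],s['wrist_force'],s['wrist_torque'])"
python3 -m pendant '[0,0,0,2, 0,0,0,0]'
python3 - <<'E'
from h import *
s=status.observe();print(s['tcp_pos'],s['wrist_force'],s['wrist_torque'])
E
```

```text
time_s: 10.73
tcp_pos: [0.5001, -0.1888, 0.1132]
tool_rot: [1.828, 2.555, -0.001]
wrist_force: [0.1, 0.1, 0.3]
width: 0.666
gripper_force: 30.0
[ 0.5001 -0.1888  0.1132] [0.0539 0.0575 0.3404] [-0.0347  0.0001 -0.0641]
time_s: 10.9
tcp_pos: [0.5003, -0.1887, 0.113]
tool_rot: [-1.871, -2.524, 0.0]
wrist_force: [-0.0, -0.2, -0.8]
width: 0.668
gripper_force: 30.0
[ 0.5003 -0.1887  0.113 ] [-0.0308 -0.2078 -0.751 ] [-0.0336 -0.1054 -0.0015]
```

```bash
python3 -m pendant '[0,0,1,0, 0,0,0,0]'
python3 -m pendant '[0,0,1,0, 0,0,0,0]'
python3 -m pendant '[0,0,1,0, 0,0,0,0]'
```

```text
time_s: 11.07
tcp_pos: [0.5002, -0.1886, 0.112]
tool_rot: [-1.87, -2.524, 0.0]
wrist_force: [1.0, -0.8, -1.1]
width: 0.662
gripper_force: 30.0
time_s: 11.23
tcp_pos: [0.5002, -0.1887, 0.1111]
tool_rot: [-1.87, -2.524, 0.0]
wrist_force: [0.1, -0.5, -0.4]
width: 0.666
gripper_force: 30.0
time_s: 11.4
tcp_pos: [0.5002, -0.1887, 0.1102]
tool_rot: [-1.871, -2.523, -0.0]
wrist_force: [-0.1, 0.5, -0.8]
width: 0.668
gripper_force: 30.0
```

Dropping freely into the starts. Continue to the ring.

```bash
python3 -m pendant '[0,0,1,0, 0,0,0,0]'
python3 -m pendant '[0,0,1,0, 0,0,0,0]'
python3 -m pendant '[0,0,0.7,0, 0,0,0,0]'
python3 -c "
from h import *
s=status.observe();print(s['tcp_pos'],s['wrist_force'],s['wrist_torque'],s['joints'])"
```

```text
time_s: 11.57
tcp_pos: [0.5002, -0.1887, 0.1092]
tool_rot: [-1.871, -2.523, 0.0]
wrist_force: [0.4, 0.3, -1.0]
width: 0.666
gripper_force: 30.0
time_s: 11.73
tcp_pos: [0.5002, -0.1887, 0.1082]
tool_rot: [-1.871, -2.523, 0.0]
wrist_force: [-0.3, 0.7, 0.0]
width: 0.665
gripper_force: 30.0
time_s: 11.9
tcp_pos: [0.5003, -0.1887, 0.1076]
tool_rot: [-1.871, -2.523, -0.0]
wrist_force: [-0.6, 0.4, -0.4]
width: 0.665
gripper_force: 30.0
[ 0.5003 -0.1887  0.1076] [-0.5747  0.4401 -0.4056] [-0.0322 -0.0525 -0.0023] [ 0.6015  0.6132 -0.4314  1.8763  0.3686  0.731   0.256 ]
```

```bash
python3 -m pendant '[0,0,0.6,0, 0,0,0,0]'
python3 -m pendant '[0,0,0.4,0, 0,0,0,0]'
python3 -m pendant '[0,0,0.15,3, 0,0,0.15,3, 0,0,0,0]'
python3 -c "
from h import *
s=status.observe();print(s['tcp_pos'],s['wrist_force'],s['wrist_torque'])"
```

```text
time_s: 12.07
tcp_pos: [0.5003, -0.1887, 0.1071]
tool_rot: [1.871, 2.523, 0.0]
wrist_force: [0.0, -0.2, 0.5]
width: 0.66
gripper_force: 30.0
time_s: 12.23
tcp_pos: [0.5004, -0.1887, 0.1068]
tool_rot: [1.871, 2.523, 0.0]
wrist_force: [0.3, -0.3, 2.0]
width: 0.669
gripper_force: 30.0
time_s: 12.48
tcp_pos: [0.5008, -0.1889, 0.1067]
tool_rot: [2.001, 2.42, 0.0]
wrist_force: [0.7, 0.6, 1.5]
width: 0.663
gripper_force: 30.0
[ 0.5008 -0.1889  0.1067] [0.7434 0.6321 1.5135] [-0.0517 -0.0701 -0.0034]
```

```bash
cat > st.py <<'E'
from h import *
s=status.observe();t=R.from_rotvec(s['tool_rot']).as_matrix()
print('yaw',np.degrees(np.arctan2(t[1,0],t[0,0])).round(1),s['tcp_pos'],s['wrist_force'],s['wrist_torque'])
E
python3 -m pendant '[0,0,0.25,5, 0,0,0.25,5, 0,0,0,0]' | sed -n 2p; python3 st.py
python3 -m pendant '[0,0,0.25,5, 0,0,0.25,5, 0,0,0,0]' | sed -n 2p; python3 st.py
```

```text
tcp_pos: [0.5009, -0.1888, 0.1064]
yaw 90.9 [ 0.5009 -0.1888  0.1064] [ 0.5045 -0.1719  2.3334] [-0.0087 -0.099   0.0293]
tcp_pos: [0.501, -0.1888, 0.1059]
yaw 81.0 [ 0.501  -0.1888  0.1059] [ 0.2261 -0.2644  3.5387] [-0.0899 -0.0641 -0.0178]
```

```bash
python3 -m pendant '[0,0,0.25,5, 0,0,0.25,5, 0,0,0,0]' | sed -n 2p; python3 st.py
python3 -m pendant '[0,0,0.25,5, 0,0,0.25,4, 0,0,0,0]' | sed -n 2p; python3 st.py
```

```text
tcp_pos: [0.501, -0.1889, 0.1055]
yaw 71.0 [ 0.501  -0.1889  0.1055] [-0.256   0.0976  4.8818] [-0.1135 -0.0157 -0.0241]
tcp_pos: [0.501, -0.1889, 0.1051]
yaw 62.1 [ 0.501  -0.1889  0.1051] [-0.3177 -0.8963  5.7443] [-0.0454  0.0385 -0.0395]
```

```bash
python3 -m pendant '[0,0,0.2,4, 0,0,0.2,4, 0,0,0,0]' | sed -n 2p; python3 st.py
python3 -m pendant '[0,0,0.1,3, 0,0,0.1,2, 0,0,0,0]' | sed -n 2p; python3 st.py
```

```text
tcp_pos: [0.5012, -0.189, 0.1048]
yaw 54.1 [ 0.5012 -0.189   0.1048] [-0.3063  0.032   7.0673] [ 0.0099  0.0799 -0.0152]
tcp_pos: [0.5012, -0.189, 0.1047]
yaw 49.1 [ 0.5012 -0.189   0.1047] [ 0.5827 -0.0134  7.0331] [-0.0603  0.0968 -0.006 ]
```

```bash
python3 -m pendant '[0,0,0.1,3, 0,0,0,0]' | sed -n 2p; python3 st.py
python3 -m pendant '[0,0,0.1,2.5, 0,0,0,0]' | sed -n 2p; python3 st.py
```

```text
tcp_pos: [0.5013, -0.1891, 0.1046]
yaw 46.1 [ 0.5013 -0.1891  0.1046] [0.5419 1.1028 7.1974] [-0.0213  0.0464 -0.0113]
tcp_pos: [0.5013, -0.189, 0.1045]
yaw 43.6 [ 0.5013 -0.189   0.1045] [-0.196  -0.4691  7.5779] [-0.0086  0.0882 -0.0528]
```

```bash
python3 -m pendant '[0,0,0.1,2.5, 0,0,0,0]' | sed -n 2p; python3 st.py
python3 -m pendant '[0,0,0.1,2, 0,0,0,0]' | sed -n 2p; python3 st.py
```

```text
tcp_pos: [0.5013, -0.1891, 0.1045]
yaw 41.1 [ 0.5013 -0.1891  0.1045] [-0.0407  0.1419  7.6869] [ 0.0051  0.0769 -0.0749]
tcp_pos: [0.5013, -0.1891, 0.1044]
yaw 39.1 [ 0.5013 -0.1891  0.1044] [-0.9769 -0.8865  8.0474] [ 0.0041  0.1297 -0.0743]
```

```bash
python3 -m pendant '[0,0,0.1,2, 0,0,0,0]' | sed -n 2p; python3 st.py
```

```text
tcp_pos: [0.5014, -0.1891, 0.1043]
yaw 37.1 [ 0.5014 -0.1891  0.1043] [0.0267 0.0903 8.054 ] [-0.0043  0.0748 -0.0539]
```

```bash
python3 -m pendant '[0,0,0,2, 0,0,0,0]' | sed -n 2p; python3 st.py
```

```text
tcp_pos: [0.5016, -0.1892, 0.1043]
yaw 35.2 [ 0.5016 -0.1892  0.1043] [ 0.4189 -0.5126  6.9086] [-0.0574 -0.0084 -0.023 ]
```

```bash
python3 -m pendant '[0,0,0,2, 0,0,0,0]' | sed -n 2p; python3 st.py
```

```text
tcp_pos: [0.5022, -0.1895, 0.1043]
yaw 33.2 [ 0.5022 -0.1895  0.1043] [ 0.5984 -1.063   6.2685] [-0.1289 -0.197   0.1008]
```

```bash
python3 -m pendant '[0,0,0,2, 0,0,0,0]' | sed -n 2p; python3 st.py
```

```text
tcp_pos: [0.5024, -0.1896, 0.1043]
yaw 31.4 [ 0.5024 -0.1896  0.1043] [ 1.0233 -1.1898  5.4468] [-0.2883 -0.2206  0.6102]
```

```bash
python3 -m pendant '[0,0,0,-1.3, 0,0,0,0]' | sed -n 2p; python3 st.py
python3 -m pendant '[0,0,0,0, 0,0,0,0, 0,0,0,0, 0,0,0,0]' 93
python3 -m pendant '[0,0,0,0, 0,0,0,0, 0,0,-10,0, 0,0,-30,0, 0,0,-40,0]'
python3 -m pendant '[30,0,-20,0, 40,0,0,0, 40,0,0,0, 0,0,0,0, 0,0,0,0]'
python3 - <<'E'
from h import *
for c in('wrist','top','side'):
    m,p,d=snap(c,'e_'+c); C=cloud(m,d).reshape(-1,3)
    P=C[(abs(C[:,0]-.501)<.035)&(abs(C[:,1]+.189)<.035)&(C[:,2]>.118)&(C[:,2]<.145)]
    print(c,len(P),cv2.minEnclosingCircle(P[:,:2].astype(np.float32)*1e3),np.median(P[:,2]))
    A=np.c_[P[:,:2]-P[:,:2].mean(0),np.ones(len(P))]; k=abs(P[:,2]-np.median(P[:,2]))<.003; print(np.linalg.lstsq(A[k],P[k,2],rcond=None)[0])
    if c=='top':
        m=eyes.camera_model(c)
        for r in finder.recognise('jar_handle',c)[:1]: print(w(m,r['xyz']))
p=cv2.imread('pics/e_side.png')[110:210,220:340];q=cv2.imread('pics/e_wrist.png')
cv2.imwrite('pics/e.png',np.hstack([cv2.resize(p,(360,300)),cv2.resize(q,(400,300))]))
E
```

```text
tcp_pos: [0.5023, -0.1895, 0.1043]
yaw 32.6 [ 0.5023 -0.1895  0.1043] [ 0.8626 -0.5664  6.6178] [-0.1921 -0.2082  0.2461]
time_s: 15.82
tcp_pos: [0.4995, -0.1884, 0.1026]
tool_rot: [-3.017, -0.872, 0.003]
wrist_force: [0.2, -0.6, 0.4]
width: 0.905
gripper_force: 0.0
time_s: 16.23
tcp_pos: [0.4981, -0.188, 0.1822]
tool_rot: [-3.014, -0.87, 0.009]
wrist_force: [1.1, -0.3, -0.2]
width: 1.0
gripper_force: 0.0
time_s: 16.65
tcp_pos: [0.5949, -0.1273, 0.2035]
tool_rot: [-3.015, -0.878, -0.002]
wrist_force: [0.2, -1.4, -0.1]
width: 1.001
gripper_force: 0.0
wrist 1645 ((500.8534240722656, -190.06825256347656), 30.94635772705078) 0.1296859396593305
[-0.0073 -0.0068  0.1297]
top 0 ((0.0, 0.0), 0.0) nan
[0. 0. 0.]
side 203 ((501.4476318359375, -186.15530395507812), 32.699851989746094) 0.13044109992042696
[ 0.0078 -0.0108  0.1306]
  return _methods._mean(a, axis=axis, dtype=dtype,
  ret = ret.dtype.type(ret / rcount)
<stdin>:6: RuntimeWarning: Mean of empty slice.
  ret = um.true_divide(
```

View pics/e.png

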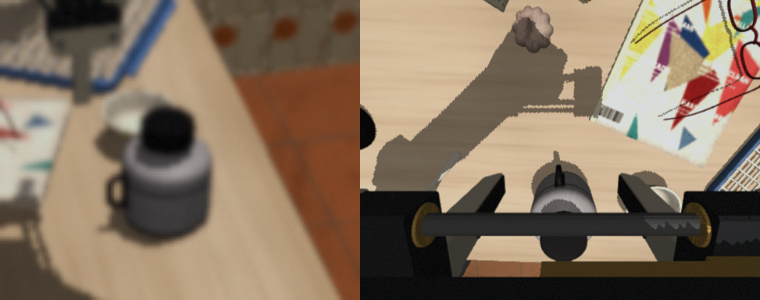

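The side view on the left shows the lid seated on the jar at about (167,130). The wrist view on the right shows it partly hidden below the gripper bar at (562,240). Its top measures 0.130 m against 0.1307 m expected when home, level and centred on the neck.

```bash
python3 -c "
from h import *
print(workorder.finish_job())"
```

```text
the job is handed in; nothing more can be done
None
```

The lid is screwed down to its dead stop, level and centred by the last pictures, the gripper is clear of it, and the job is handed in; the hand-in call gave no verdict.

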